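Fold down the spice rack's sprung shelf and stand the jar on it

TASK

The white front shelf of the spice rack is folded up: swing it towards you past the point where its spring flips over, then press its front edge firmly down until it clicks past its catch and lies locked on its stop, feeling for the stop, which is not quite level, and never pushing or pressing the shelf harder than about 15 N. Then stand the wide glass jar with the reddish contents upright on the middle of the locked shelf, set down softly, and let go. Leave the two spice jars and the tin where they are.

Things in the scene. Friction and masses are not known exactly. Their poses are not given: they have to be found in the camera images.
- rack: Low light-wood spice rack fixed to the worktop, 130 (x) x 194 (y) x 62 high to its deck, with a thin steel rail (up to 89 high) along the back. Origin: centre of its underside; x points from its front (robot side) to its back, y to its left, z up. Steel spring housings (radius 16) stand at both ends of the hinge, outside the shelf.
- fold_hinge (a point): Middle of the shelf's hinge axis, fixed to the rack, at (-75, 0, 60) mm in the rack frame. The axis runs along the rack's y.
- fold_shelf: White fold-down shelf, 150 wide (y), 8 thick (x), free edge 100 from the hinge axis. Origin on the hinge axis, mid width. Upright at the start, axes then as the rack's: z from hinge to free edge, x out of the face that looks to the back and becomes the upper face. Folds to the rack's front, about -y. Behind it the deck is free for at least 40 mm; two things stand further back.
- shelf_edge (a point): Middle of the free edge, (4, 0, 100) mm in the shelf frame; a lip 6 wide, 5 high runs along it on the upper face. Spring: resists at first with about 0.5 N m (6 N at 80 mm from the hinge), fading to none about 0.8 rad from upright; past about 1 rad it drives the shelf on by itself until it rests on a catch, well short of the stop, edge 77 to 103 mm over the worktop.
- shelf_mid (a point): Centre of the upper face, (4, 0, 50) mm in the shelf frame, axes as the shelf's; face free from hinge to lip, 84 deep. On the catch, pressing down 80 mm from the hinge meets a force growing to 5 to 7 N over 15 to 25 mm; then it clicks and drops a few mm onto its stop, locked (edge 52 to 74 mm over the worktop). The stop is up to 0.11 rad off level either way; where cannot be told beforehand.
- jar_1: The jar to be moved: glass jar with reddish contents and a black lid, diameter 61, 86 high (the lid the top 11), 0.31 kg (may vary by a third). Origin: centre of its underside, z up. It stands on the worktop, left or right of the rack and nearer to the robot.
- spice_jar_2: Bystander: slim spice jar with a blue label and a black lid, diameter 44, 105 high, on the worktop on the other side. Origin: centre of its underside.
- spice_jar_1: Bystander: spice jar with a brown label, diameter 44, 96 high, loose on the rack's deck, back left. Origin: centre of its underside.
- tin_1: Bystander: tin, diameter 75, 58 high, loose on the rack's deck, back right. Origin: centre of its underside.
There are look-alikes about, which are no part of the job. Leave any turquoise look-alike of the jar_1 alone.

How it is judged:
On the way:
1. the shelf is folded down past its catch and locked on its stop (z of shelf_edge in the frame of rack below 0.0757 m), for 0.3 s.
At the end, for the whole second after the job is handed in: The shelf is locked on its stop (free edge less than 75.7 mm over the rack's foot), and the wide jar stands upright (within 0.2 rad) and still on it, with its whole foot on the shelf (centre within about 16 mm of the shelf's middle in depth and 45 mm in width), released (z of shelf_edge in the frame of rack below 0.0757 m and z of jar_1 in the frame of shelf_mid between -0.018 and 0.016 m and y of jar_1 in the frame of shelf_mid between -0.045 and 0.045 m and x of jar_1 in the frame of shelf_mid between -0.006 and 0.006 m and angle between jar_1's own z axis and vertical below 0.2 rad and linear speed of jar_1 below 0.02 m/s and contact force between each of the arm, the fingers and jar_1 below 0.1 N); the robot touches nothing.
It fails at once if the robot pushed the shelf with more than 20 N (contact force between any of the fingers, the arm and fold_shelf above 20 N).
It fails at once if the jar was banged or pressed onto the shelf with more than 35 N (contact force between jar_1 and fold_shelf above 35 N).
It fails at once if the blue-label spice jar was displaced by more than 20 mm (distance of spice_jar_2 from where it was at the start of the episode above 0.02 m).
It fails at once if the brown-label spice jar was displaced by more than 20 mm (distance of spice_jar_1 from where it was at the start of the episode above 0.02 m).
It fails at once if the tin was displaced by more than 20 mm (distance of tin_1 from where it was at the start of the episode above 0.02 m).
It also fails if it takes over 72 s, if anything falls off the work surface, if the arm or the gripper's body presses on something with over 40 N, if the wrist force passes 120 N, or if a joint passes its speed limit or range.

ROBOT

A 6-joint arm with a two-finger parallel gripper is mounted at the origin on a cart in front of the work surface, level with it; the furniture and walls round the work are solid. World frame = base frame: x ahead of the robot, y to its left, z up, the work surface at z = 0. Lengths are in m, angles in rad, forces in N, time in s.
With the tool pointing down it reaches from about 0.3 to 0.775 m from the base axis. Payload 14.6 kg.
Tool frame: the origin (TCP) lies at the very end of the fingers, on their centre line; the grasp point (between the pads) lies 19 mm behind it; z points along the fingers, y is the line along which they close (so a half turn about z gives the same grasp; the last joint's range is limited). The gripper opens to 94 mm and grips with 3 to 60 N. Pads are 16 mm wide; open, the fingers measure 119 mm over their backs; the gripper's body (75 mm by 177 mm) begins 78 mm behind the grasp point.
Start: joints at [1.097, 0.3, 1.521, -0, 1.321, -0.067], TCP at [0.218, 0.505, 0.205] pointing down, gripper open.
Joint ranges: [-3.03, 3.03], [-0.79, 2.21], [0.23, 2.52], [-1.04, 4.18], [0, 3.07], [-2.55, 2.55]. Speed limits (rad/s): [2.22, 2.22, 2.57, 3.14, 3.14, 3.14].

INTERFACE

Orientations are given as [roll, pitch, yaw] about the fixed x, y, z axes, in that order (R = Rz(yaw) Ry(pitch) Rx(roll)).
In Python, from station import ctrl, cams gives the robot as it stands. The module is installed in compiled form; this text tells all that it offers.
- The arm moves only by the tool arm_command, never from a script. Its argument "plan" is a list that holds one entry, the list of rows, each a list of 7 numbers: the shift along the tool's x, y, z in a scale on which 1.0 is 50 cm, then the turn, a rotation vector about the tool's x, y, z in a scale on which 1.0 is 2 rad, then the closure, from -1 (fully open) to 1 (shut). A call has 1 to 12 rows; each row is the pose to reach, as a shift and turn from the pose commanded when the call began, along the tool's axes at that moment; what a row does not reach only later rows make up. A row lasts 1/10 s, in which the tool goes at most 50 mm and 8.59 degrees, less where a joint would pass 70% of its speed; a pose out of reach is approached as far as the arm can. A shift or turn number past 1, either way, is cut back to 1. A call with a gripper value outside its range is refused whole. The fingers move at their own pace and stop on an object; "squeeze" is the grip in N (left out, the last holds). Time passes only in rows, so rows that repeat a pose let the fingers close. It gives the time, the measured TCP pose, the force, the opening and the grip force at its end, in the units of the state.
- ctrl.get_obs(): the state, without advancing time (a new reading comes with each control period).
- cams.camera(name): name is "side" or "top" or "wrist"; returns (picture, depth): 420x560x3 uint8, blue, green, red; 420x560 float32, m along the optical axis (not along the pixel's ray), 0 where there is no reading.
- cams.camera_info(name): a dict with "fx", "fy", "cx", "cy" (pixels), "world_to_cam" (4x4, takes a point from world to camera coordinates). Camera axes: x right, y down, z forward; pixel columns grow to the right and rows downward; lengths in m; the calibration is good to about 2 mm. The wrist camera is an equidistant fisheye: a pixel r from the principal point sees the ray r / f radians off the axis. A picture is of the moment at which its call begins: read the wrist's pose just before it. camera_info takes no time and is no camera call; for the wrist camera it gives the pose at the moment of the call.
- ctrl.hand_in(): hands the job in; it is judged then, once.
The state is a dict: "time_s": time; "qpos": joint angles; "joint_vel": joint speeds; "tau": joint torques, N m; "ee_pos": TCP position; "eef_rot": TCP orientation; "force": force on the tool from outside, world axes, zero at the start; "moment": the same for the moment, N m; "grip_width": finger opening in m; "grip_force": force on a finger pad.
Only numpy, scipy, OpenCV 4.12 (cv2) and the standard library are available. Lean on these libraries where they do the work, as an engineer would, in place of code of your own. Each camera call takes 0.05 s, during which the arm holds its last target. There are 200 camera calls.

## Working session

There is one attempt and no reset: what is moved stays moved. The work goes in short steps, Python scripts to look and compute and a tool call to move; the robot and the scene stay as the last step left them, time stands still between calls to the robot, and variables do not carry over. Pictures are saved under pics/ and viewed, at most 10 in all, crops included, and the job is handed in when it is done.

Besides the shell and the picture viewer there is one more tool, called as name([rows], argument=value, ...), one row to a line, values as JSON. arm_command: Moves the arm, as the interface text tells. Its arguments: {"type":"object","properties":{"plan":{"type":"array"},"squeeze":{"type":"number"}},"required":["plan"]}

```bash
mkdir -p pics; python3 - <<'E'
from station import ctrl,cams
import cv2,numpy as np
o=ctrl.get_obs();print({k:np.round(v,3).tolist() for k,v in o.items()})
for n in("top","side"):
    p,d=cams.camera(n);cv2.imwrite(f"pics/{n}0.png",p);np.save(f"pics/{n}0.npy",d)
    i=cams.camera_info(n);print(n,{k:np.round(v,4).tolist() for k,v in i.items()}, (d>0).mean())
E
```

```text
{'time_s': 0.0, 'qpos': [1.097, 0.301, 1.522, 0.0, 1.321, -0.067], 'joint_vel': [0.0, 0.001, 0.0, 0.001, 0.001, -0.002], 'tau': [0.001, -53.18, -35.273, 0.071, 0.024, -0.0], 'ee_pos': [0.217, 0.505, 0.205], 'eef_rot': [-3.14, -0.0, 2.735], 'force': [0.945, 0.31, 0.353], 'moment': [0.016, 0.008, 0.016], 'grip_force': 0.0, 'grip_width': 0.094}
top {'fx': 455.8795, 'fy': 455.8795, 'cx': 271.7055, 'cy': 214.9506, 'world_to_cam': [[0.0262, -0.9996, 0.0137, -0.0726], [-0.9985, -0.0269, -0.0476, 0.5625], [0.0479, -0.0124, -0.9988, 1.1859], [0.0, 0.0, 0.0, 1.0]]} 0.996062925170068
side {'fx': 448.9001, 'fy': 448.9001, 'cx': 280.3617, 'cy': 213.1039, 'world_to_cam': [[0.5078, -0.8615, 0.0045, -0.337], [-0.7375, -0.4374, -0.5146, 0.4343], [0.4453, 0.258, -0.8574, 0.9544], [0.0, 0.0, 0.0, 1.0]]} 0.9960586734693877
```

View pics/top0.png

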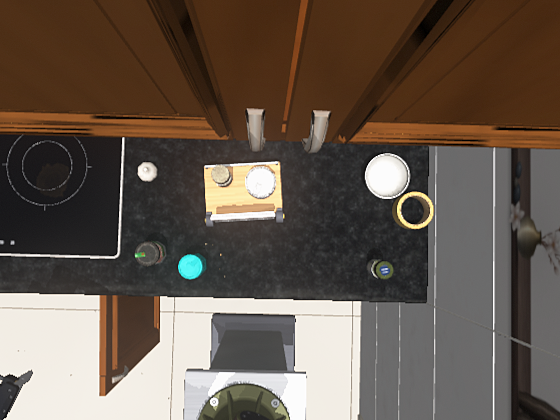

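View pics/side0.png

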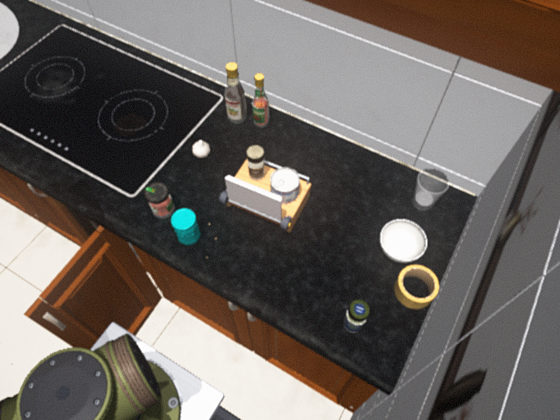

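The top view shows the rack at about (244,190), with the upright white shelf running from (208,217) to (283,214). The reddish jar is at (150,253), the turquoise look-alike at (190,266) and the blue-label jar at (382,268). In the side view the reddish jar is at (160,200) and the shelf at (252,198).

```bash
cat > h.py <<'E'
import numpy as np,cv2
from station import ctrl,cams
def pts(n,d,info=None):
    i=info or cams.camera_info(n);v,u=np.mgrid[:d.shape[0],:d.shape[1]]
    x=(u-i['cx'])/i['fx'];y=(v-i['cy'])/i['fy']
    if n=='wrist':
        r=np.hypot(x,y)+1e-9;s=np.tan(r)/r;x=x*s;y=y*s
    c=np.stack([x*d,y*d,d],-1);T=np.linalg.inv(i['world_to_cam'])
    return c@T[:3,:3].T+T[:3,3]
E
python3 - <<'E'
from h import *
for n,boxes in (("top",dict(jar=(130,170,236,270),turq=(175,210,250,282),blue=(365,398,255,282),rack=(200,290,155,228))),
          ("side",dict(jar=(142,180,178,222),turq=(168,205,205,248),blue=(340,375,295,335),rack=(215,315,140,235)))):
    p=cv2.imread(f"pics/{n}0.png");d=np.load(f"pics/{n}0.npy");P=pts(n,d)
    for k,(a,b,c,e) in boxes.items():
        Q=P[c:e,a:b].reshape(-1,3);col=p[c:e,a:b].reshape(-1,3).astype(int)
        h=Q[:,2]
        if k!='rack':
            m=(h>0.012)
            t=np.percentile(h[m],97);tt=h>t-0.008
            (cx,cy),r=cv2.minEnclosingCircle(Q[tt][:,:2].astype(np.float32))
            print(n,k,'top z',t.round(4),'topcentre',Q[tt].mean(0).round(4),'circ',round(cx,4),round(cy,4),round(r,4),'ext',Q[m].min(0).round(3),Q[m].max(0).round(3))
        else:
            for lo,hi in((.05,.07),(.09,.125),(.125,.148),(.148,.175)):
                m=(h>lo)&(h<hi)
                if m.sum()>8:
                    r=cv2.minAreaRect(Q[m][:,:2].astype(np.float32));print(n,'rack',lo,hi,m.sum(),'med',np.median(Q[m],0).round(4),'rect',[np.round(x,4) for x in r])
            wh=(col.min(1)>150)&(h>.075)&(h<.18)
            if wh.sum()>5:
                W=Q[wh];
                print(' white n',wh.sum(),W.min(0).round(4),W.max(0).round(4))
            print(' hmax',h.max())
p=cv2.imread("pics/side0.png");t=cv2.imread("pics/top0.png")
a=cv2.resize(t[150:285,130:300],None,fx=2.35,fy=2.35,interpolation=2);b=cv2.resize(p[135:260,135:320],None,fx=2.15,fy=2.15,interpolation=2)
H=max(a.shape[0],b.shape[0]);f=lambda z:cv2.copyMakeBorder(z,0,H-z.shape[0],0,0,0)
c=np.hstack([f(a),f(b)])[:600,:800];cv2.imwrite("pics/c1.png",c);print(c.shape)
E
```

```text
top jar top z 0.0898 topcentre [0.4606 0.2418 0.1097] circ 0.4801 0.1169 0.162 ext [ 0.429 -0.043  0.012] [0.507 0.278 1.212]
top turq top z 0.0895 topcentre [0.4305 0.1404 0.0905] circ 0.4643 0.0635 0.1145 ext [ 0.4   -0.043  0.012] [0.507 0.17  1.212]
top blue top z 0.1089 topcentre [ 0.4366 -0.327   0.123 ] circ 0.468 -0.1975 0.1596 ext [ 0.413 -0.352  0.013] [ 0.507 -0.043  1.212]
top rack 0.05 0.07 2519 med [0.6076 0.0307 0.0616] rect [array([0.6155, 0.0178]), array([0.1531, 0.1979]), np.float64(4.8298)]
top rack 0.09 0.125 884 med [ 0.6385 -0.0234  0.1163] rect [array([0.6185, 0.0179]), array([0.1383, 0.1757]), np.float64(4.8143)]
top rack 0.125 0.148 50 med [0.5822 0.0498 0.1387] rect [array([0.608 , 0.0102]), array([0.1163, 0.1292]), np.float64(4.8284)]
top rack 0.148 0.175 641 med [0.5623 0.0529 0.1585] rect [array([0.612 , 0.0174]), array([0.1255, 0.1483]), np.float64(4.5994)]
 white n 1580 [ 0.5443 -0.0666  0.0751] [0.6954 0.114  0.1645]
 hmax 1.2122344238251863
side jar top z 0.0886 topcentre [0.4442 0.2218 0.0993] circ 0.272 -0.0391 0.37 ext [ 0.066 -0.347  0.012] [0.486
[... 199 characters left out ...]
24] circ 0.2598 -0.3389 0.1937 ext [ 0.066 -0.357  0.013] [ 0.453 -0.311  1.043]
side rack 0.05 0.07 1195 med [0.6221 0.0153 0.0615] rect [array([0.6122, 0.0147]), array([0.1571, 0.1979]), np.float64(4.4686)]
side rack 0.09 0.125 1279 med [ 0.619  -0.019   0.1149] rect [array([0.6141, 0.0117]), array([0.1392, 0.1578]), np.float64(4.6393)]
side rack 0.125 0.148 375 med [0.5495 0.0303 0.1367] rect [array([0.6009, 0.0137]), array([0.1119, 0.149 ]), np.float64(4.4891)]
side rack 0.148 0.175 614 med [0.5552 0.0458 0.1575] rect [array([0.6085, 0.0142]), array([0.128 , 0.1483]), np.float64(3.8577)]
 white n 1840 [ 0.54   -0.0678  0.075 ] [0.692  0.0861 0.1639]
 hmax 1.0433553065688614
(317, 798, 3)
```

View pics/c1.png

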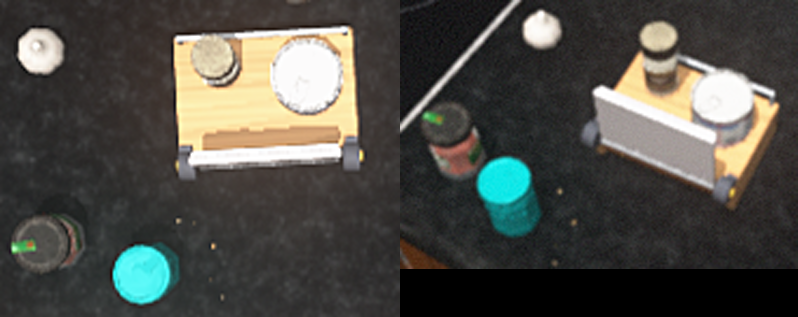

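The crop shows the jar lid clear of the turquoise one, about 0.1 m apart. The shelf is upright at the rack's front between the two dark housings, and the rack is yawed about +4.8°.

```bash
python3 - <<'E'
from h import *
yaw=0.084;R=np.array([[np.cos(yaw),np.sin(yaw)],[-np.sin(yaw),np.cos(yaw)]])
for n in("top","side"):
    p=cv2.imread(f"pics/{n}0.png").astype(int);d=np.load(f"pics/{n}0.npy");P=pts(n,d)
    for k,(x,y) in dict(jar=(.46,.245),turq=(.43,.145),blue=(.43,-.332)).items():
        m=(np.hypot(P[...,0]-x,P[...,1]-y)<.06)&(P[...,2]>.02)&(P[...,2]<.13)
        Q=P[m];t=np.percentile(Q[:,2],90);Q=Q[abs(Q[:,2]-t)<.005]
        (cx,cy),r=cv2.minEnclosingCircle(Q[:,:2].astype(np.float32));print(n,k,'z',t.round(4),len(Q),'mean',Q.mean(0).round(4),'circ',np.round([cx,cy,r],4))
    m=(P[...,2]>.03)&(P[...,2]<.2)&(P[...,0]>.5)&(P[...,0]<.75)&(abs(P[...,1])<.15)
    Q=P[m];r=Q[:,:2]@R.T;col=p[m]
    # shelf: white, z>.08, front
    s=(r[:,0]<r[:,0].min()+.06)&(Q[:,2]>.085)
    print(n,'shelf r',np.percentile(r[s],[1,50,99],axis=0).round(4).tolist(),'z',np.percentile(Q[s,2],[50,99]).round(4))
    e=s&(Q[:,2]>.15)
    A=np.polyfit(r[e,1],r[e,0],1);print('  edge slope/x',A.round(4),np.percentile(r[e],[2,98],axis=0).round(4).tolist())
    dk=(abs(Q[:,2]-.062)<.004);print('  deck r',np.percentile(r[dk],[1,99],axis=0).round(4).tolist(),'z',np.median(Q[dk,2]).round(4))
    f=s&(Q[:,2]<.145)&(Q[:,2]>.1);
    if f.sum()>20: print('  face',f.sum(),np.percentile(r[f,0],[5,50,95]).round(4), np.polyfit(Q[f,2],r[f,0],1))
    b=(r[:,0]>r[:,0].min()+.06)&(Q[:,2]>.08);print('  things behind: min rx',np.percentile(r[b,0],1).round(4))
E
```

```text
top jar z 0.0875 422 mean [0.4594 0.248  0.0856] circ [0.4591 0.2483 0.0304]
top turq z 0.0881 413 mean [0.4299 0.1411 0.0859] circ [0.43   0.1408 0.0301]
top blue z 0.1073 228 mean [ 0.4352 -0.332   0.1057] circ [ 0.4355 -0.332   0.0217]
top shelf r [[0.5486, -0.1059], [0.5536, -0.0345], [0.5615, 0.0381]] z [0.1588 0.1636]
  edge slope/x [3.000e-04 5.549e-01] [[0.5488, -0.1048], [0.5614, 0.0371]]
  deck r [[0.5483, -0.1294], [0.6857, 0.0614]] z 0.0616
  face 49 [0.5487 0.5488 0.549 ] [-0.08536288  0.56014697]
  things behind: min rx 0.5997
side jar z 0.087 364 mean [0.4553 0.2454 0.0854] circ [0.4555 0.246  0.0315]
side turq z 0.0872 395 mean [0.4266 0.1387 0.0855] circ [0.4272 0.14   0.0311]
side blue z 0.1064 308 mean [ 0.4315 -0.3343  0.105 ] circ [ 0.4318 -0.3338  0.022 ]
side shelf r [[0.5441, -0.11], [0.5464, -0.0386], [0.5579, 0.037]] z [0.1342 0.1623]
  edge slope/x [-1.000e-04  5.501e-01] [[0.5444, -0.107], [0.5582, 0.0354]]
  deck r [[0.5346, -0.1325], [0.6873, 0.0592]] z 0.0615
  face 530 [0.5445 0.546  0.5477] [0.00355525 0.54562999]
  things behind: min rx 0.5956
```

Units first: shifts go in shares of 50 cm and turns go in shares of 2 rad. So -450 mm / 500 = -0.9, -415 mm / 500 = -0.83, -0.49 rad / 2 = -0.245.

arm_command([
  [[-0.04,-0.024,0,0,0,-0.01,1],[-0.11,-0.064,0,0,0,-0.025,1],[-0.19,-0.112,0,0,0,-0.045,1],[-0.27,-0.158,0,0,0,-0.065,1],[-0.35,-0.206,0,0,0,-0.085,1],[-0.43,-0.252,0,0,0,-0.105,1],[-0.51,-0.3,0,0,0,-0.125,1],[-0.59,-0.346,0,0,0,-0.145,1],[-0.67,-0.394,0,0,0,-0.165,1],[-0.75,-0.44,0,0,0,-0.185,1],[-0.83,-0.486,0,0,0,-0.21,1],[-0.9,-0.528,0,0,0,-0.245,1]],
])

```text
time_s: 1.3
ee_pos: [0.5273, 0.0826, 0.2052]
eef_rot: [-3.142, -0.0, -3.057]
force: [0.2, 0.0, 0.0]
grip_width: 0.0023
grip_force: 0.0
```

Converted, -75 mm / 500 = -0.15, -46 mm / 500 = -0.092.

arm_command([
  [[-0.04,-0.07,0,0,0,0,1],[-0.092,-0.15,0,0,0,0,1],[-0.092,-0.15,0,0,0,0,1]],
])

```text
time_s: 1.6
ee_pos: [0.5802, 0.0098, 0.2043]
eef_rot: [-3.141, -0.001, -3.062]
force: [0.6, 0.8, 0.2]
grip_width: 0.0006
grip_force: 0.0
```

```bash
python3 - <<'E'
from h import *
p,d=cams.camera("side");cv2.imwrite("pics/s2.png",p[100:280,150:400]);o=ctrl.get_obs();print(o['ee_pos'])
p,d=cams.camera("top")
a=cv2.resize(p[140:240,190:300],None,fx=3.5,fy=3.5);b=cv2.resize(cv2.imread("pics/s2.png"),(415,350))
cv2.imwrite("pics/s2.png",np.hstack([a,b]))
E
```

```text
[0.57900745 0.01179675 0.2044148 ]
```

View pics/s2.png

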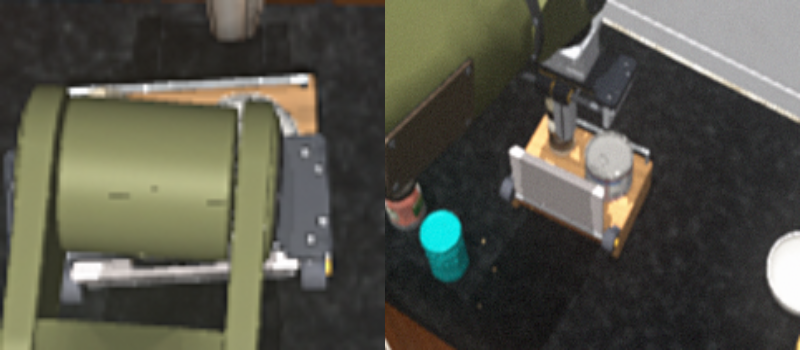

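The side view shows the closed fingers hovering behind the shelf, in front of the spice jar. I'll go down.

arm_command([
  [[0,0,0.04,0,0,0,1],[0,0,0.08,0,0,0,1],[0,0,0.12,0,0,0,1],[0,0,0.12,0,0,0,1],[0.006,0,0.12,0,0,0,1],[0.012,0,0.12,0,0,0,1]],
])

```text
time_s: 2.3
ee_pos: [0.5726, 0.0136, 0.1468]
eef_rot: [-3.141, 0.002, -3.058]
force: [-0.3, -0.1, -0.7]
grip_width: 0.0004
grip_force: 0.0
```

Converted, 22 mm / 500 = 0.044, 18 mm / 500 = 0.036.

arm_command([
  [[0.006,0,0,0,0,0,1],[0.012,0,0,0,0,0,1],[0.02,0,0.002,0,0,0,1],[0.028,0,0.004,0,0,0,1],[0.036,0,0.006,0,0,0,1],[0.044,0,0.008,0,0,0,1]],
])

```text
time_s: 2.9
ee_pos: [0.5523, 0.0114, 0.1437]
eef_rot: [-3.141, 0.006, -3.058]
force: [7.6, 0.6, 7.6]
grip_width: 0.0006
grip_force: 3.9
```

Converted, 12 mm / 500 = 0.024, 9 mm / 500 = 0.018.

arm_command([
  [[0.006,0,-0.002,0,0,0,1],[0.012,0,-0.002,0,0,0,1],[0.018,0,0,0,0,0,1],[0.024,0,0.002,0,0,0,1]],
])

```text
time_s: 3.3
ee_pos: [0.5398, 0.0104, 0.1418]
eef_rot: [-3.141, 0.005, -3.058]
force: [6.3, 0.6, 2.5]
grip_width: 0.0006
grip_force: 3.5
```

Converted, 20 mm / 500 = 0.04, 16 mm / 500 = 0.032.

arm_command([
  [[0.008,0,0.002,0,0,0,1],[0.016,0,0.006,0,0,0,1],[0.024,0,0.01,0,0,0,1],[0.032,0,0.014,0,0,0,1],[0.04,0,0.018,0,0,0,1]],
])

```text
time_s: 3.8
ee_pos: [0.5199, 0.0087, 0.1332]
eef_rot: [-3.141, 0.005, -3.058]
force: [6.0, 0.5, 5.1]
grip_width: 0.0006
grip_force: 3.5
```

Converted, 24 mm / 500 = 0.048, 20 mm / 500 = 0.04.

arm_command([
  [[0.008,0,0.004,0,0,0,1],[0.016,0,0.01,0,0,0,1],[0.024,0,0.016,0,0,0,1],[0.032,0,0.022,0,0,0,1],[0.04,0,0.03,0,0,0,1],[0.048,0,0.038,0,0,0,1]],
])

```text
time_s: 4.4
ee_pos: [0.4942, 0.0067, 0.1119]
eef_rot: [3.142, -0.001, -3.058]
force: [0.9, -0.3, 0.9]
grip_width: 0.0003
grip_force: 0.5
```

Converted, 20 mm / 500 = 0.04, 18 mm / 500 = 0.036.

arm_command([
  [[0.006,0,0.008,0,0,0,1],[0.012,0,0.016,0,0,0,1],[0.018,0,0.02,0,0,0,1],[0.028,0,0.02,0,0,0,1],[0.036,0,0.02,0,0,0,1],[0.04,0,0.02,0,0,0,1],[0.04,0,0.02,0,0,0,1]],
])

```text
time_s: 5.1
ee_pos: [0.4747, 0.005, 0.1026]
eef_rot: [-3.142, 0.0, -3.058]
force: [-0.5, 0.7, -0.8]
grip_width: 0.0006
grip_force: 0.0
```

```bash
python3 - <<'E'
from h import *
yaw=0.084;R=np.array([[np.cos(yaw),np.sin(yaw)],[-np.sin(yaw),np.cos(yaw)]])
o=ctrl.get_obs();e=o['ee_pos'];r=R@e[:2]-[.551,-.035];print('tip rel hinge',r.round(4),e[2].round(4),o['force'].round(1))
p,d=cams.camera("side");P=pts("side",d);q=P[...,:2]@R.T-[.551,-.035]
m=(q[...,0]>-.13)&(q[...,0]<-.02)&(abs(q[...,1])<.074)&(P[...,2]>.04)&(P[...,2]<.2)&(p.min(2)>110)
x=q[m][:,0];z=P[m][:,2];
for a in range(-120,-10,10):
    s=(x*1000>a)&(x*1000<a+10)
    if s.sum()>5:print(a,s.sum(),np.percentile(z[s],[10,50,90]).round(4))
E
```

```text
tip rel hinge [-0.0775  0.0001] 0.1026 [-0.5  0.7 -0.8]
-100 233 [0.0797 0.0856 0.0892]
-90 243 [0.0787 0.0812 0.1343]
-80 188 [0.0765 0.0788 0.0815]
-70 153 [0.0741 0.0765 0.0787]
-60 141 [0.0721 0.0745 0.0768]
-50 84 [0.0701 0.0724 0.0747]
-40 54 [0.0681 0.0707 0.0728]
-30 52 [0.0664 0.068  0.07  ]
```

Converted, 28 mm / 500 = 0.056, 26 mm / 500 = 0.052.

arm_command([
  [[0.006,0,0.012,0,0,0,1],[0.006,0,0.026,0,0,0,1],[0.006,0,0.036,0,0,0,1],[0.006,0,0.042,0,0,0,1],[0.006,0,0.048,0,0,0,1],[0.006,0,0.052,0,0,0,1],[0.006,0,0.056,0,0,0,1],[0.006,0,0.056,0,0,0,1]],
])

```text
time_s: 5.95
ee_pos: [0.4717, 0.0047, 0.0743]
eef_rot: [-3.142, -0.001, -3.058]
force: [-2.3, -0.2, 3.9]
grip_width: 0.0004
grip_force: 1.6
```

Converted, 5 mm / 500 = 0.01, 4 mm / 500 = 0.008.

arm_command([
  [[0,0,0.002,0,0,0,1],[0,0,0.004,0,0,0,1],[0,0,0.006,0,0,0,1],[0,0,0.008,0,0,0,1],[0,0,0.01,0,0,0,1]],
])

```text
time_s: 6.45
ee_pos: [0.4716, 0.0047, 0.0695]
eef_rot: [-3.141, -0.001, -3.058]
force: [-5.6, -1.8, 8.8]
grip_width: 0.0005
grip_force: 4.2
```

arm_command([
  [[0.002,0,0.002,0,0,0,1],[0.002,0,0.004,0,0,0,1],[0.002,0,0.006,0,0,0,1],[0.002,0,0.006,0,0,0,1]],
])

```text
time_s: 6.85
ee_pos: [0.4711, 0.0047, 0.0664]
eef_rot: [-3.141, 0.0, -3.058]
force: [0.4, -0.4, 1.0]
grip_width: 0.0004
grip_force: 0.5
```

Converted, 3 mm / 500 = 0.006, 2 mm / 500 = 0.004.

arm_command([
  [[0,0,0.002,0,0,0,1],[0,0,0.004,0,0,0,1],[0,0,0.006,0,0,0,1]],
])

```text
time_s: 7.15
ee_pos: [0.4709, 0.0047, 0.0633]
eef_rot: [3.142, -0.0, -3.058]
force: [-0.0, -0.0, 0.5]
grip_width: 0.0007
grip_force: 0.3
```

Converted, 2 mm / 500 = 0.004, 1 mm / 500 = 0.002.

arm_command([
  [[0,0,0.002,0,0,0,1],[0,0,0.004,0,0,0,1]],
])

```text
time_s: 7.35
ee_pos: [0.4708, 0.0047, 0.0613]
eef_rot: [3.142, -0.0, -3.058]
force: [0.5, 0.5, 0.8]
grip_width: -0.0
grip_force: 0.0
```

```bash
cat >> h.py <<'E'
yaw=0.084;R=np.array([[np.cos(yaw),np.sin(yaw)],[-np.sin(yaw),np.cos(yaw)]])
def shelf():
    o=ctrl.get_obs();e=o['ee_pos'];r=R@e[:2]-[.551,-.035];print('tip rel hinge',r.round(4),e[2].round(4),o['force'].round(1))
    p,d=cams.camera("side");P=pts("side",d);q=P[...,:2]@R.T-[.551,-.035]
    m=(q[...,0]>-.13)&(q[...,0]<-.01)&(abs(q[...,1])<.074)&(P[...,2]>.04)&(P[...,2]<.2)&(p.min(2)>110)
    x=q[m][:,0];z=P[m][:,2]
    for a in range(-120,-10,10):
        s=(x*1000>a)&(x*1000<a+10)
        if s.sum()>5:print(a,s.sum(),np.percentile(z[s],[10,50,90]).round(4))
    s=(x>-.09)&(x<-.015)&(z<.082);c=np.polyfit(x[s],z[s],1);print('fit',c,'mid z',np.polyval(c,-.05))
    return p
E
python3 -c "
from h import *
shelf()"
```

```text
tip rel hinge [-0.0814  0.0002] 0.0613 [0.5 0.5 0.8]
-120 12 [0.165  0.173  0.1758]
-110 92 [0.0583 0.0636 0.1752]
-100 225 [0.0575 0.062  0.0841]
-90 177 [0.0569 0.0594 0.0619]
-80 180 [0.0565 0.0601 0.0624]
-70 89 [0.0576 0.0605 0.0623]
-60 36 [0.0579 0.0601 0.0624]
-50 51 [0.0583 0.0612 0.064 ]
-40 28 [0.0596 0.0616 0.0631]
-30 29 [0.0597 0.062  0.0639]
-20 24 [0.0596 0.0627 0.0639]
fit [0.03726877 0.06281309] mid z 0.060949653019183196
```

Converted, 2 mm / 500 = 0.004, 1 mm / 500 = 0.002.

arm_command([
  [[0,0,0.002,0,0,0,1],[0,0,0.004,0,0,0,1]],
])

```text
time_s: 7.6
ee_pos: [0.4709, 0.0047, 0.0597]
eef_rot: [-3.142, 0.0, -3.058]
force: [-4.8, -0.6, 11.4]
grip_width: 0.0006
grip_force: 5.4
```

Converted, 242 mm / 500 = 0.484, 230 mm / 500 = 0.46.

arm_command([
  [[0,0,-0.01,0,0,0,1],[0,0,-0.08,0,0,0,1],[0,0,-0.16,0,0,0,0],[0,0.04,-0.23,0,0,0,-1],[-0.004,0.12,-0.26,0,0,0,-1],[-0.006,0.21,-0.26,0,0,0,-1],[-0.008,0.3,-0.26,0,0,0,-1],[-0.01,0.39,-0.26,0,0,0,-1],[-0.012,0.46,-0.26,0,0,0,-1],[-0.012,0.484,-0.26,0,0,0,-1],[-0.012,0.484,-0.26,0,0,0,-1]],
])

```text
time_s: 8.7
ee_pos: [0.4565, 0.2472, 0.1893]
eef_rot: [-3.141, -0.0, -3.056]
force: [-0.6, -0.9, -0.0]
grip_width: 0.0689
grip_force: 0.0
```

```bash
python3 - <<'E'
from h import *
cv2.imwrite("pics/s3.png",shelf());print(ctrl.get_obs()['ee_pos'])
i=cams.camera_info("wrist");p,d=cams.camera("wrist");cv2.imwrite("pics/w3.png",p)
P=pts("wrist",d,i);q=P
m=(np.hypot(q[...,0]-.457,q[...,1]-.247)<.045)&(q[...,2]>.075)&(q[...,2]<.1)
Q=q[m];print(len(Q),Q.mean(0) if len(Q) else '',cv2.minEnclosingCircle(Q[:,:2].astype(np.float32)) if len(Q) else '', np.percentile(Q[:,2],[10,50,90]))
E
```

```text
tip rel hinge [-0.0754  0.243 ] 0.1893 [-0.6 -0.9 -0. ]
-110 97 [0.0544 0.0603 0.0646]
-100 183 [0.0573 0.0609 0.0647]
-90 216 [0.057  0.0593 0.0617]
-80 221 [0.0574 0.06   0.0628]
-70 209 [0.0576 0.0602 0.0625]
-60 206 [0.0582 0.0604 0.0631]
-50 209 [0.0588 0.0613 0.0638]
-40 212 [0.0597 0.0619 0.0642]
-30 193 [0.0596 0.0622 0.0649]
-20 187 [0.0601 0.0625 0.0647]
fit [0.04694217 0.06331991] mid z 0.06097279852527146
[0.45667861 0.24605701 0.1893406 ]
3470 [0.45583204 0.24729205 0.08555939] ((0.4567573070526123, 0.24779024720191956), 0.030910195782780647) [0.08455792 0.08578391 0.08685191]
```

View pics/w3.png

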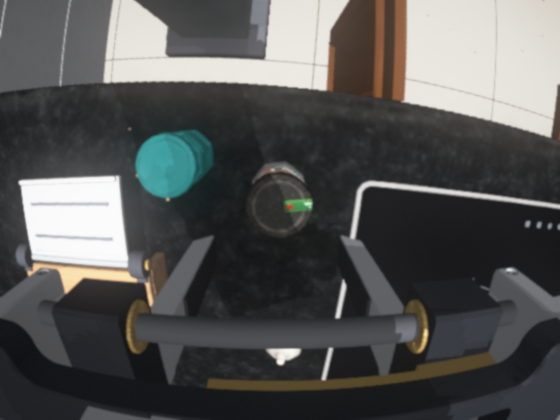

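The wrist view shows the jar lid at (280,205), centred between the fingers. The turquoise jar is at (170,165), clear of the left finger's path, and the shelf lies flat at (78,220).

Converted, 156 mm / 500 = 0.312, 150 mm / 500 = 0.3.

arm_command([
  [[0,0.002,0,0,0,0,-1],[0,0.002,0.04,0,0,0,-1],[0,0.002,0.09,0,0,0,-1],[0,0.002,0.15,0,0,0,-1],[0,0.002,0.21,0,0,0,-1],[0,0.002,0.27,0,0,0,-1],[0,0.002,0.3,0,0,0,-1],[0,0.002,0.312,0,0,0,-1],[0,0.002,0.312,0,0,0,-1]],
], squeeze=20)

```text
time_s: 9.7
ee_pos: [0.4568, 0.2466, 0.0333]
eef_rot: [-3.141, -0.001, -3.059]
force: [0.1, 0.1, 0.4]
grip_width: 0.0939
grip_force: 0.0
```

arm_command([
  [[0,0,0,0,0,0,0.8],[0,0,0,0,0,0,0.8],[0,0,0,0,0,0,0.8],[0,0,0,0,0,0,0.8],[0,0,0,0,0,0,0.8],[0,0,0,0,0,0,0.8],[0,0,0,0,0,0,0.8],[0,0,0,0,0,0,0.8]],
], squeeze=20)

```text
time_s: 10.5
ee_pos: [0.4569, 0.2475, 0.0337]
eef_rot: [3.141, 0.001, -3.058]
force: [-0.4, 1.5, 5.9]
grip_width: 0.0604
grip_force: 20.0
```

Converted, -115 mm / 500 = -0.23, -110 mm / 500 = -0.22.

arm_command([
  [[0,0,-0.01,0,0,0,0.8],[0,0,-0.04,0,0,0,0.8],[0,0,-0.09,0,0,0,0.8],[0,0,-0.14,0,0,0,0.8],[0,0,-0.19,0,0,0,0.8],[0,0,-0.22,0,0,0,0.8],[0,0,-0.23,0,0,0,0.8],[0,0,-0.23,0,0,0,0.8]],
])

```text
time_s: 11.3
ee_pos: [0.4566, 0.2473, 0.1484]
eef_rot: [-3.142, 0.0, -3.058]
force: [0.2, -0.4, -3.6]
grip_width: 0.0607
grip_force: 20.0
```

```bash
python3 - <<'E'
from h import *
o=ctrl.get_obs();print(o['ee_pos'],o['force'],o['grip_width'])
i=cams.camera_info("wrist");p,d=cams.camera("wrist");P=pts("wrist",d,i)
e=o['ee_pos'];m=(np.hypot(P[...,0]-e[0],P[...,1]-e[1])<.045)&(P[...,2]>e[2]+.03)&(P[...,2]<e[2]+.075)&(p.max(2)<140)
Q=P[m];print(np.percentile(Q[:,2],[5,50,95])-e[2])
r=cv2.fitEllipse(Q[:,:2].astype(np.float32)) if 0 else cv2.minEnclosingCircle(Q[:,:2].astype(np.float32));print(r,Q.mean(0))
A=np.c_[Q[:,:2]-Q[:,:2].mean(0),np.ones(len(Q))];print('tilt',np.linalg.lstsq(A,Q[:,2],rcond=None)[0])
# target
c=.045;t=R.T@(np.array([.551-.050+.002,-.035]));print('target',t,'tool shift',R@(t-e[:2])*1000*[-1,1])
p,d=cams.camera("side");cv2.imwrite("pics/s4.png",p[120:300,100:340])
E
```

```text
[0.45658092 0.24729464 0.14842054] [ 0.15514372 -0.39905317 -3.5629876 ] 0.06072997414643928
[0.04095333 0.05216793 0.06880469]
((0.4478319585323334, 0.2463327944278717), 0.042816177010536194) [0.4481074  0.24617987 0.2009955 ]
tilt [0.12111298 0.0154055  0.2009955 ]
target [0.504163   0.00732574] tool shift [ -27.28061588 -243.11499074]
```

View pics/s4.png

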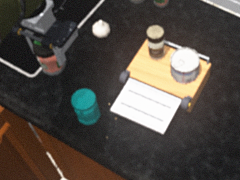

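The side view shows the jar held clear at upper left and the shelf locked flat. I'll carry the jar over, tilted to match the shelf's 0.045 rad slope.

Converted, -243 mm / 500 = -0.486, -236 mm / 500 = -0.472, -0.045 rad / 2 = -0.0225.

arm_command([
  [[-0.002,-0.02,0,0,0,0,0.8],[-0.006,-0.06,0,0,0,0,0.8],[-0.012,-0.12,0,0,0,0,0.8],[-0.02,-0.184,0,0,0,0,0.8],[-0.028,-0.25,0,0,0,0,0.8],[-0.034,-0.316,0,0,0,0,0.8],[-0.04,-0.38,0,0,-0.005,0,0.8],[-0.046,-0.436,0,0,-0.01,0,0.8],[-0.048,-0.472,0,0,-0.0175,0,0.8],[-0.048,-0.486,0,0,-0.0225,0,0.8],[-0.048,-0.486,0,0,-0.0225,0,0.8],[-0.048,-0.486,0,0,-0.0225,0,0.8]],
])

```text
time_s: 12.6
ee_pos: [0.5005, 0.0077, 0.1482]
eef_rot: [3.141, 0.044, -3.058]
force: [-0.5, -0.4, -3.1]
grip_width: 0.0607
grip_force: 20.0
```

arm_command([
  [[0,0,0.02,0,0,0,0.8],[0.002,0,0.044,0,0,0,0.8],[0.004,0,0.068,0,0,0,0.8],[0.004,0,0.084,0,0,0,0.8],[0.004,0,0.092,0,0,0,0.8],[0.004,0,0.096,0,0,0,0.8],[0.004,0,0.096,0,0,0,0.8]],
])

```text
time_s: 13.3
ee_pos: [0.501, 0.0072, 0.1003]
eef_rot: [3.142, 0.045, -3.058]
force: [0.1, 0.3, -3.4]
grip_width: 0.0603
grip_force: 20.0
```

Converted, 4 mm / 500 = 0.008, 3 mm / 500 = 0.006.

arm_command([
  [[0,0,0.002,0,0,0,0.8],[0,0,0.004,0,0,0,0.8],[0,0,0.006,0,0,0,0.8],[0,0,0.008,0,0,0,0.8],[0,0,0.008,0,0,0,0.8]],
])

```text
time_s: 13.8
ee_pos: [0.5011, 0.0072, 0.0963]
eef_rot: [-3.142, 0.045, -3.058]
force: [-0.2, -0.0, -3.0]
grip_width: 0.0607
grip_force: 20.0
```

Converted, 1.5 mm / 500 = 0.003, 1 mm / 500 = 0.002.

arm_command([
  [[0,0,0.001,0,0,0,0.8],[0,0,0.002,0,0,0,0.8],[0,0,0.003,0,0,0,0.8],[0,0,0.003,0,0,0,0.8]],
])

```text
time_s: 14.2
ee_pos: [0.5015, 0.0072, 0.0955]
eef_rot: [-3.141, 0.046, -3.058]
force: [-2.9, 0.2, 4.4]
grip_width: 0.0607
grip_force: 20.0
```

Converted, -0.5 mm / 500 = -0.001.

arm_command([
  [[0,0,-0.001,0,0,0,0.8],[0,0,-0.001,0,0,0,-0.2],[0,0,-0.001,0,0,0,-0.6],[0,0,-0.001,0,0,0,-1],[0,0,-0.001,0,0,0,-1],[0,0,-0.001,0,0,0,-1],[0,0,-0.001,0,0,0,-1]],
])

```text
time_s: 14.9
ee_pos: [0.5012, 0.0072, 0.0954]
eef_rot: [-3.142, 0.045, -3.058]
force: [0.4, -0.4, -0.3]
grip_width: 0.0936
grip_force: 0.0
```

```bash
python3 - <<'E'
from h import *
o=ctrl.get_obs();print(o['ee_pos'],o['force'],o['grip_width'])
p,d=cams.camera("side");cv2.imwrite("pics/s5.png",p[100:280,150:400])
E
```

```text
[0.50116939 0.00722162 0.09537103] [ 0.35569073 -0.37434871 -0.31891651] 0.09361395681396818
```

View pics/s5.png

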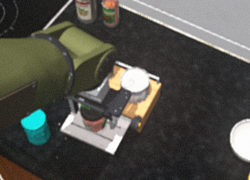

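The jar stands on the shelf between the open fingers. I'll retreat straight up along the tool axis.

Converted, 230 mm / 500 = 0.46, -150 mm / 500 = -0.3.

arm_command([
  [[0,0,-0.02,0,0,0,-1],[0,0,-0.06,0,0,0,-1],[0,0,-0.12,0,0,0,-1],[0,0,-0.18,0,0,0,-1],[0,0,-0.25,0,0,0,-1],[0,0.08,-0.3,0,0,0,-1],[0,0.17,-0.3,0,0,0,-1],[0.04,0.26,-0.3,0,0,0,-1],[0.08,0.35,-0.3,0,0,0,-1],[0.12,0.43,-0.3,0,0,0,-1],[0.12,0.46,-0.3,0,0,0,-1],[0.12,0.46,-0.3,0,0,0,-1]],
])

```text
time_s: 16.15
ee_pos: [0.4149, 0.2325, 0.2433]
eef_rot: [3.141, 0.046, -3.055]
force: [-0.6, -0.4, 0.3]
grip_width: 0.094
grip_force: 0.0
```

```bash
python3 - <<'E'
from h import *
p=shelf();cv2.imwrite("pics/s6.png",p[100:300,130:400])
for n in("side","top"):
    p,d=cams.camera(n);P=pts(n,d);q=P[...,:2]@R.T-[.551,-.035]
    m=(abs(q[...,0]+.05)<.05)&(abs(q[...,1])<.06)&(P[...,2]>.135)&(P[...,2]<.16)
    Q=np.c_[q[m],P[m][:,2]];c=cv2.minEnclosingCircle(Q[:,:2].astype(np.float32));A=np.c_[Q[:,:2]-Q[:,:2].mean(0),np.ones(len(Q))]
    print(n,len(Q),Q.mean(0).round(4),c,np.linalg.lstsq(A,Q[:,2],rcond=None)[0].round(3))
E
```

```text
tip rel hinge [-0.118   0.2318] 0.2433 [-0.6 -0.4  0.3]
-110 93 [0.0554 0.0599 0.0647]
-100 192 [0.0567 0.0606 0.064 ]
-90 240 [0.0572 0.0594 0.0798]
-80 264 [0.0579 0.0607 0.086 ]
-70 163 [0.0581 0.0609 0.0745]
-60 131 [0.0582 0.061  0.0693]
-50 127 [0.0587 0.0612 0.0818]
-40 101 [0.0597 0.0619 0.066 ]
-30 92 [0.06   0.0623 0.0649]
-20 94 [0.0595 0.0619 0.064 ]
fit [0.0246658  0.06297165] mid z 0.061738361240489203
side 502 [-0.0567 -0.0019  0.1463] ((-0.05437588319182396, -0.0005769342533312738), 0.030847307294607162) [0.082 0.023 0.146]
top 539 [-0.0508  0.0011  0.147 ] ((-0.05063030123710632, 0.0012645585229620337), 0.030660036951303482) [ 0.051 -0.004  0.147]
```

View pics/s6.png

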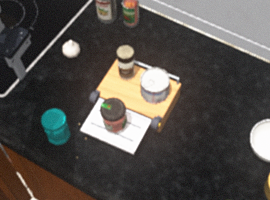

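The picture shows the jar upright on the middle of the shelf at about (115,113), with the arm clear. The measured jar centre is within 5 mm of the shelf's middle, and the shelf is locked.

```bash
python3 -c "
from station import ctrl
print(ctrl.hand_in())"
```

```text
the job is handed in; nothing more can be done
None
```

The shelf is locked on its stop, the reddish jar stands released on its middle (about 5 mm or less off centre), the two spice jars and the tin were not touched, and the job was handed in at about 16 s; the hand-in gave no verdict.

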